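# Load a relay case into the two-way sloping jig

## Task

Lay the grey relay case on the upper part of the sloping jig plate, underside down and its long sides along the side fence, and let go so that it slides down by itself against the side fence until the roller of the spring clip stops it. Then, with closed fingers on its uphill end, push it down under the roller fully home until it sits flat against the end stop, whose setting differs from time to time and must be felt for; keep pushing there with about 9 N (never over 12 N on the weak stop) for half a second, and take the fingers away. Do not drop the case, and leave the tape roll, the hut and the screw carton where they are.

Things in the scene. Friction and masses are not known exactly. Their poses are not given: they have to be found in the camera images.
- relay_case: grey printed relay case, a block 84 mm long (its x) by 56 mm wide (its y) by 30 mm high, 0.13 to 0.24 kg, lying on the mat underside down; origin at the centre of its underside, z up. Take it across its 56 mm width. Either end may point uphill in the jig. If the fingers open wide it may swing round one finger as it slides off and jam askew: open them only some 5 mm and draw them straight out
- jig: fixed assembly jig standing on the mat: plywood foot board 215 x 165 x 12 mm, posts, sloping aluminium plate; origin at the centre of the board's underside, x towards the high end of the plate (away from the robot), y to the left, z up
- slope: slippery aluminium plate of the jig (friction about 0.15): falls 18 degrees to the robot and 24 degrees (about its own x) to the side fence on its left. Origin on its top face, at the side fence's inner face, where the end stop's face lies when screwed right back; x uphill along the fence, y across towards the fence, z square out of the plate. Its face covers x -30 to 207, y -147 to 0 mm
- side_fence: dark steel bar 203 mm long, 8 mm thick, 18 mm high over the plate, along the left edge of the plate; origin and axes as the slope's, inner face at y = 0. With the case against it the case's centre is at y = -28 mm
- clip (a joint): spring clip hinged behind the end stop, its roller over the low end of the plate. 0 rad at rest, grows as the roller is lifted, about 0.05 rad with the relay case under it; presses down with 3 to 5 N. Pushing the case under the roller takes some 5 to 9 N at first, then 2 to 6.5 N until it meets the rigid stop
- black_tape: bystander: black roll of tape lying flat, 62 mm across, 19 mm high; origin at the centre of its underside
- hut: bystander: grey printed hut with pent roof, 56 x 48 x 84 mm; origin at the centre of its underside
- screw_carton: bystander: small lying carton, 62 x 152 x 32 mm; origin near the centre of its underside
- roller (a point): centre of the clip's black roller, 28 mm diameter, 24 mm long, axis across the plate; at rest at x 34, y -28, z 41.5 mm in the slope's frame (underside 27.5 mm over the plate). A case sliding down by itself stops here with the centre of its underside at about x 84 mm; fully home it is at x 42 to 72 mm, as the end stop is set
- seat_pin (a joint): brass pin of 8 mm diameter in the face of the end stop, 28 mm from the side fence: 0 when it stands 3 mm proud, 0.003 m when the relay case presses it flush (1 to 1.5 N). The END STOP is a weak grey plastic bar across the low end (62 x 8 mm, 18 mm high), screwed to an unknown setting: its face lies at slope x 0 to 30 mm and is not measured, feel for it. Load it with 12 N at most
There are look-alikes about, which are no part of the job. Of the things shaped like the relay_case, the grey one is meant.

How it is judged:
By the outcome, as a careful person would: the job done as asked, in the order asked, and still so for the second after the job is handed in, with the robot touching nothing.
It also fails if it takes over 58 s, if anything falls off the work surface, if the arm or the gripper's body presses on something with over 40 N, if the wrist force passes 120 N, or if a joint passes its speed limit or range.

## Robot

A 6-joint arm with a two-finger parallel gripper is mounted at the origin on a cart in front of the work surface, level with it; the furniture and walls round the work are solid. World frame = base frame: x ahead of the robot, y to its left, z up, the work surface at z = 0. Lengths are in m, angles in rad, forces in N, time in s.
With the tool pointing down it reaches from about 0.425 to 0.95 m from the base axis. Payload 3.5 kg.
Tool frame: the origin (TCP) lies on the centre line of the jaws, within the pads' length; the fingertips stand 8 mm ahead of it and the grasp point (between the pads) lies 11 mm behind it; z points along the fingers, y is the line along which they close (so a half turn about z gives the same grasp; the last joint's range is limited). The gripper opens to 85 mm and grips with 20 to 120 N. Pads are 22 mm wide; open, the fingers measure 114 mm over their backs; the gripper's body (76 mm by 85 mm) begins 54 mm behind the grasp point. The pads swing forward as they close: fully open they stand 13 mm farther back than shut.
Start: joints at [0.972, 0.286, 1.577, -0, 1.279, -0.15], TCP at [0.293, 0.608, 0.239] pointing down, gripper open.
Joint ranges: [-2.77, 2.77], [-0.9, 2.22], [0.21, 2.48], [-1.53, 4.67], [0.24, 2.81], [-2.84, 2.84]. Speed limits (rad/s): [2.79, 2.79, 3.14, 3.14, 3.14, 3.14].

## Interface

Orientations are given as a unit quaternion [x, y, z, w].
In Python, from plant import ctrl gives the robot as it stands. The module is installed in compiled form; this text tells all that it offers.
- The arm moves only by the tool send_rows, never from a script. Its argument "steps" is a list of rows, each a list of 5 numbers: the shift along the tool's x, y, z in m, then the turn about the tool's z in degrees, then the opening, from -1 (shut) to 1 (fully open). A call has 1 to 12 rows; each row is the pose to reach, as a shift and turn from the pose commanded when the call began, along the tool's axes at that moment; what a row does not reach only later rows make up. A row lasts 1/10 s, in which the tool goes at most 50 mm and 8.59 degrees, less where a joint would pass 70% of its speed; a pose out of reach is approached as far as the arm can. A call with a gripper value outside its range is refused whole. The fingers move at their own pace and stop on an object; "squeeze" is the grip in N (left out, the last holds). Time passes only in rows, so rows that repeat a pose let the fingers close. It gives the time, the measured TCP pose, the force, the opening and the grip force at its end, in the units of the state.
- ctrl.get_state(): the state, without advancing time (a new reading comes with each control period).
- ctrl.read_camera(name): name is "scene" or "top" or "wrist"; returns the picture (400x640x3 uint8, red, green, blue); there is no depth.
- ctrl.calibration(name): a dict with "intrinsics" (3x3 intrinsics, pixels), "extrinsics" (4x4, takes a point from world to camera coordinates); the wrist camera has in their place "tool_from_camera" (4x4, takes a point from camera to tool coordinates, whose origin is the TCP and whose axes are the flange's). Camera axes: x right, y up, looking along -z (the intrinsics and any distortion apply to the point x, -y, -z); pixel columns grow to the right and rows downward; lengths in m; the calibration is good to about 2 mm. A picture is of the moment at which its call begins: read the wrist's pose just before it. calibration takes no time and is no camera call.
- ctrl.sign_off(): hands the job in; it is judged then, once.
The state is a dict: "time": time; "qpos": joint angles; "dq": joint speeds; "joint_efforts": joint torques, N m; "eef_pos": TCP position; "tcp_rot": TCP orientation; "contact_force": force on the tool from outside, world axes, zero at the start; "wrist_torque": the same for the moment, N m; "opening": opening from 0.0 (shut) to 1.0 (fully open); "finger_force": force on a finger pad.
Only numpy, scipy, OpenCV 4.12 (cv2) and the standard library are available. Lean on these libraries where they do the work, as an engineer would, in place of code of your own. Each camera call takes 0.05 s, during which the arm holds its last target. There are 200 camera calls.

## Working session

There is one attempt and no reset: what is moved stays moved. The work goes in short steps, Python scripts to look and compute and a tool call to move; the robot and the scene stay as the last step left them, time stands still between calls to the robot, and variables do not carry over. Pictures are saved under pics/ and viewed, at most 10 in all, crops included, and the job is handed in when it is done.

Besides the shell and the picture viewer there is one more tool, called after "Emit:" as name(argument=value, ...), one argument or row to a line, values as JSON. send_rows: Moves the arm, as the interface text tells. Its arguments: {"type":"object","properties":{"steps":{"type":"array","items":{"type":"array","items":{"type":"number"}}},"squeeze":{"type":"number"}},"required":["steps"]}

```bash
mkdir -p pics
python3 - <<'E'
from plant import ctrl
import cv2,numpy as np
np.set_printoptions(precision=4,suppress=True)
a=ctrl.read_camera("scene");b=ctrl.read_camera("top")
for n,i in(("scene",a),("top",b)):
    cv2.imwrite(f"pics/{n}0.png",cv2.cvtColor(i,cv2.COLOR_RGB2BGR))
for n in("scene","top","wrist"):
    for k,v in ctrl.calibration(n).items(): print(n,k,v)
print(ctrl.get_state())
E
```

```text
scene intrinsics [[395.3071   0.     319.6525]
 [  0.     395.3071 199.0347]
 [  0.       0.       1.    ]]
scene extrinsics [[-0.4188 -0.9078  0.0248  0.3992]
 [ 0.3827 -0.1517  0.9114 -0.2771]
 [-0.8235  0.3911  0.4109 -0.5619]
 [ 0.      0.      0.      1.    ]]
top intrinsics [[424.2028   0.     322.2067]
 [  0.     424.2028 199.6245]
 [  0.       0.       1.    ]]
top extrinsics [[ 0.0263 -0.9991  0.0334  0.1791]
 [ 0.9848  0.0316  0.1711 -0.5308]
 [-0.172   0.0284  0.9847 -1.1778]
 [ 0.      0.      0.      1.    ]]
wrist intrinsics [[312.9119   0.     317.868 ]
 [  0.     312.9119 201.4323]
 [  0.       0.       1.    ]]
wrist tool_from_camera [[ 0.0004  0.9602  0.2792  0.0703]
 [ 1.     -0.0005  0.0005 -0.0008]
 [ 0.0007  0.2792 -0.9602 -0.1346]
 [ 0.      0.      0.      1.    ]]
{'time': 0.1, 'qpos': array([ 0.972 ,  0.2871,  1.578 , -0.    ,  1.2786, -0.15  ]), 'dq': array([-0.0002, -0.0007, -0.0034, -0.0003, -0.0001, -0.0003]), 'joint_efforts': array([  0.0013, -40.7297, -29.3702,  -0.0001,   0.0035,  -0.    ]), 'eef_pos': array([0.2925, 0.6077, 0.2381]), 'tcp_rot': array([ 0.2225,  0.9749, -0.001 , -0.0004]), 'contact_force': array([-0.6185, -0.8839, -0.2907]), 'wrist_torque': array([ 0.0324,  0.0295, -0.0349]), 'finger_force': 0.0, 'opening': 1.0035358980879039}
```

View pics/scene0.png

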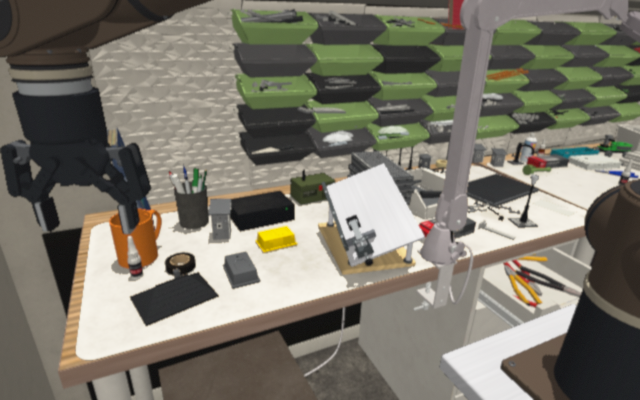

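View pics/top0.png

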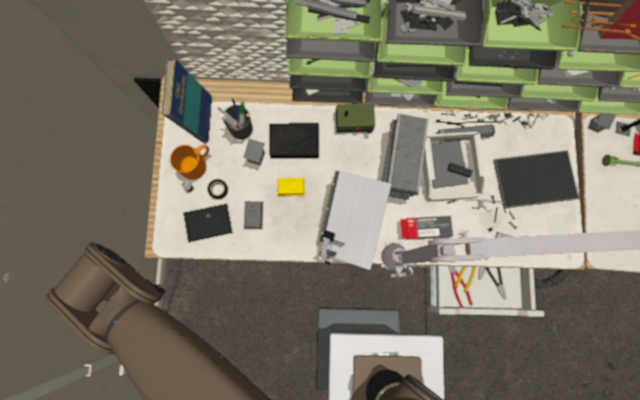

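Run:
```python
import cv2,numpy as np
t=cv2.imread("pics/top0.png");s=cv2.imread("pics/scene0.png")
A=cv2.resize(t[160:280,230:400],None,fx=4.7,fy=4.7,interpolation=2)[:,:799]
cv2.imwrite("pics/ctop.png",A)
B=cv2.resize(s[150:290,220:420],None,fx=4,fy=4,interpolation=2)
cv2.imwrite("pics/cscene.png",B)
```

```text
(no output)
```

View pics/ctop.png

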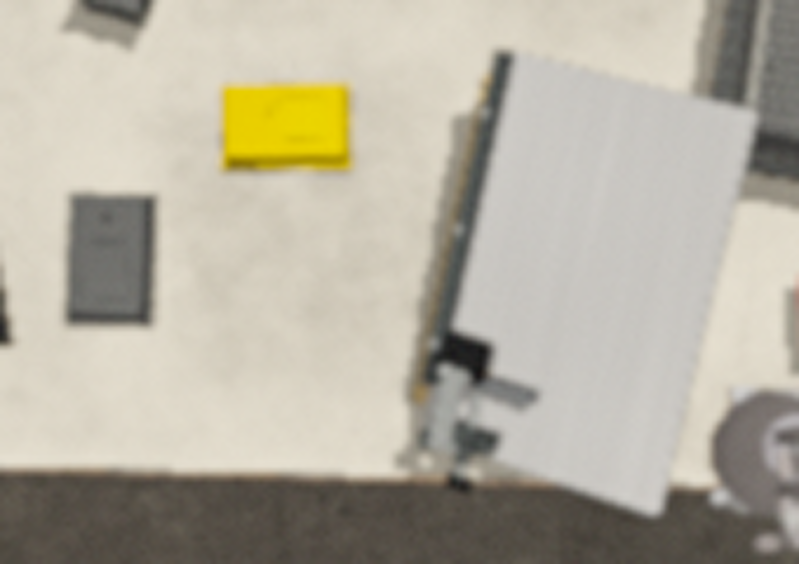

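View pics/cscene.png

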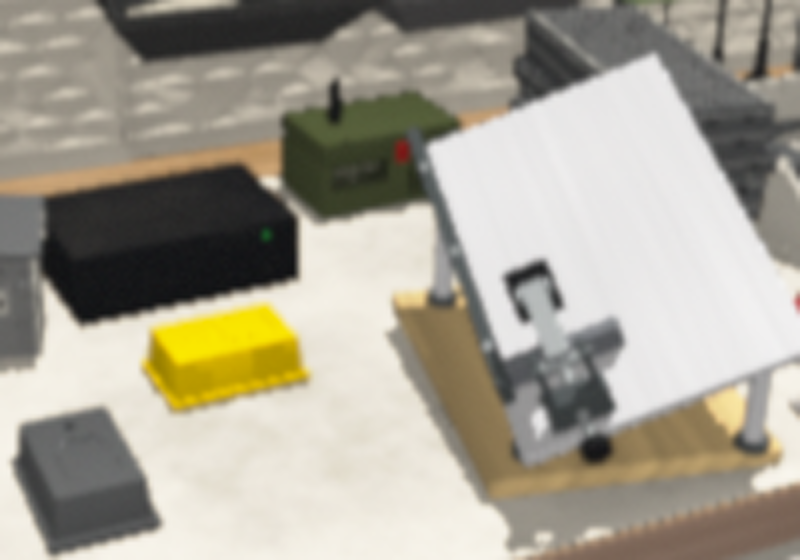

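Top view: grey block at (253,215), yellow look-alike at (290,186). The grey one, 84x56 in proportion and grey, is the relay case, confirmed in the crop (it has a small flange round its base). The jig plate has its corners at about (338,171), (391,184), (370,270) in the top view.

```bash
cat > h.py <<'E'
from plant import ctrl
import cv2,numpy as np
from scipy.optimize import least_squares
from scipy.spatial.transform import Rotation as R
np.set_printoptions(precision=4,suppress=True)
cal={n:ctrl.calibration(n) for n in("scene","top","wrist")}
def KE(n):
    if n!="wrist": return cal[n]["intrinsics"],np.array(cal[n]["extrinsics"])
    s=ctrl.get_state();T=np.eye(4);T[:3,:3]=R.from_quat(s["tcp_rot"]).as_matrix();T[:3,3]=s["eef_pos"]
    return cal[n]["intrinsics"],np.linalg.inv(T@cal[n]["tool_from_camera"])
def proj(p,K,E):
    c=np.atleast_2d(p)@E[:3,:3].T+E[:3,3]; c=c*[1,-1,-1]; u=c@np.array(K).T; return u[:,:2]/u[:,2:]
def ray(px,z,K,E):
    px=np.atleast_2d(px); d=np.c_[px,np.ones(len(px))]@np.linalg.inv(K).T*[1,-1,-1]@E[:3,:3]; o=-E[:3,:3].T@E[:3,3]
    return o+d*((z-o[2])/d[:,2])[:,None]
def RS(yaw): return R.from_euler("ZYX",[yaw,-18,-24],degrees=True).as_matrix()
E
python3 - <<'E'
from h import *
pt=lambda a:np.array(a)/4.7+[230,160]
ps=lambda a:np.array(a)/4.0+[220,150]
C=np.array([[207,-147,0],[-30,-147,0],[207,0,0]])/1e3
ot=pt([[757,112],[660,517],[512,53]]); os_=ps([[655,55],[802,345],[430,150]])
def f(v):
    P=C@RS(v[3]*100).T+v[:3]
    return np.r_[(proj(P,*KE("top"))-ot).ravel(),(proj(P,*KE("scene"))-os_).ravel()]
r=least_squares(f,[.6,0,.05,0]);v=r.x
print(v[:3],"yaw",v[3]*100,"\nres",r.fun.reshape(-1,2))
Rs=RS(v[3]*100);W=lambda p:np.array(p)/1e3@Rs.T+v[:3]
ch=W([[34,-28,41.5],[-30,0,0]])
print("roller",ch[0],proj(ch,*KE("top")),(proj(ch,*KE("top"))-[230,160])*4.7)
for x in(84,130,150): print(x,W([x,-28,0]),W([x,-28,30]))
np.save("jig.npy",np.r_[v[:3],v[3]*100])
# grey case
t=cv2.imread("pics/top0.png");hsv=cv2.cvtColor(t,cv2.COLOR_BGR2HSV)
m=np.zeros(t.shape[:2],np.uint8);m[195:235,238:270]=(hsv[195:235,238:270,2]<150)*255
c=max(cv2.findContours(m,0,2)[0],key=cv2.contourArea)
b=cv2.boxPoints(cv2.minAreaRect(c));print(b)
print(ray(b,.02,*KE("top")))
E
```

```text
[0.4044 0.1893 0.0468] yaw -11.660896600257077 
res [[-0.8292 -0.3153]
 [-2.1587 -0.9969]
 [ 1.1337 -1.0554]
 [ 0.1102  0.0659]
 [ 2.8134  1.0332]
 [-1.1117 -0.8573]]
roller [0.4193 0.1773 0.1042] [[328.3232 234.6995]
 [320.5768 251.7892]] [[462.1189 351.0876]
 [425.7109 431.4095]]
84 [0.474  0.1488 0.0836] [0.4682 0.1624 0.1097]
130 [0.5168 0.1399 0.0978] [0.511  0.1536 0.1239]
150 [0.5355 0.1361 0.104 ] [0.5296 0.1497 0.1301]
[[244. 202.]
 [262. 202.]
 [262. 228.]
 [244. 228.]]
[[0.515  0.4213 0.02  ]
 [0.5167 0.3692 0.02  ]
 [0.4407 0.3653 0.02  ]
 [0.4392 0.4169 0.02  ]]
```

Emit:
send_rows(
  steps=[
    [-0.045,-0.02,0,-5,1],
    [-0.09,-0.04,0,-10,1],
    [-0.135,-0.06,0.01,-15,1],
    [-0.18,-0.08,0.02,-20,1],
    [-0.22,-0.1,0.03,-25,1],
    [-0.26,-0.113,0.04,-29,1],
    [-0.26,-0.113,0.04,-29,1],
    [-0.26,-0.113,0.04,-29,1],
  ],
)

```text
time: 0.9
eef_pos: [0.4782, 0.3927, 0.1985]
tcp_rot: [-0.027, 1.0, -0.0, -0.001]
contact_force: [-0.0, 0.6, 0.2]
opening: 1.001
finger_force: 0.0
```

Run:
```python
from h import *
K,E=KE("wrist");i=ctrl.read_camera("wrist");cv2.imwrite("pics/w1.png",i[:,:,::-1])
s=ctrl.get_state();print(s["time"],s["eef_pos"],s["tcp_rot"],s["contact_force"])
np.savez("w1.npz",K=K,E=E)
```

```text
0.95 [0.4778 0.3937 0.199 ] [-0.0282  0.9996  0.0001 -0.0005] [-0.6079  0.9041 -0.1271]
```

View pics/w1.png

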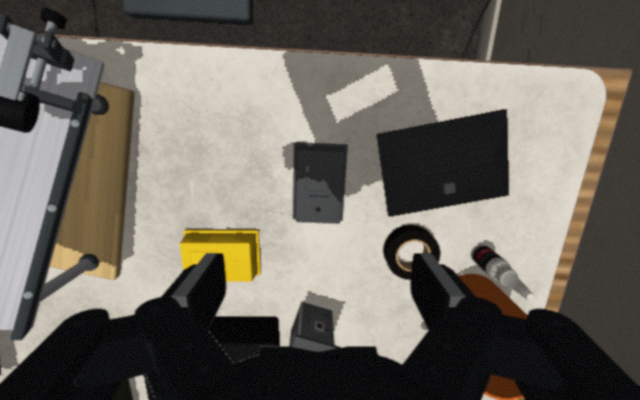

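The wrist view shows the grey case with corners about (297,143), (348,144), (343,223), (294,220). The yellow one is at (221,255) and the jig is on the left.

Run:
```python
from h import *
d=np.load("w1.npz");
for z in(.005,.03):
    P=ray([[297,143],[348,144],[343,223],[294,220]],z,d["K"],d["E"])
    print(z,P[:,:2].tolist(),P.mean(0),np.degrees(np.arctan2(*(P[3]+P[2]-P[0]-P[1])[[1,0]])),np.linalg.norm(P[3]+P[2]-P[0]-P[1])/2,np.linalg.norm(P[1]+P[2]-P[0]-P[3])/2)
```

```text
0.005 [[0.440620817741784, 0.3676887485375276], [0.4387352150070989, 0.42052071678724084], [0.5257422719147467, 0.4220485783673182], [0.5252296157618828, 0.3674376278951851]] [0.4826 0.3944 0.005 ] 0.4262456855804585 0.08581030201846891 0.05372584519061989
0.03 [[0.4381234345262666, 0.36923854806591455], [0.4363814515626881, 0.4180464899141162], [0.516761484989792, 0.4194579796167154], [0.5162878760646269, 0.3690065544053641]] [0.4769 0.3939 0.03  ] 0.42624568558049136 0.07927443117580209 0.049633735306151346
```

Emit:
send_rows(
  steps=[
    [-0.001,0,0.045,1.5,1],
    [-0.001,0,0.09,1.5,1],
    [-0.001,0,0.13,1.5,1],
    [-0.001,0,0.16,1.5,1],
    [-0.001,0,0.18,1.5,1],
    [-0.001,0,0.18,1.5,1],
    [-0.001,0,0.18,1.5,0],
    [-0.001,0,0.18,1.5,-0.5],
    [-0.001,0,0.18,1.5,-0.5],
    [-0.001,0,0.18,1.5,-0.5],
    [-0.001,0,0.18,1.5,-0.5],
  ],
  squeeze=25,
)

```text
time: 2.05
eef_pos: [0.4803, 0.3948, 0.0218]
tcp_rot: [-0.016, 1.0, 0.001, 0.002]
contact_force: [-1.6, 1.8, 5.1]
opening: 0.648
finger_force: 29.2
```

Emit:
send_rows(
  steps=[
    [0,0,-0.03,0,-0.5],
    [0,0,-0.07,0,-0.5],
    [0,0,-0.12,0,-0.5],
    [0,0,-0.17,0,-0.5],
    [0,-0.04,-0.21,3,-0.5],
    [-0.005,-0.09,-0.24,6,-0.5],
    [-0.01,-0.14,-0.24,9,-0.5],
    [-0.012,-0.19,-0.24,12,-0.5],
    [-0.012,-0.23,-0.24,13.5,-0.5],
    [-0.012,-0.246,-0.24,13.5,-0.5],
    [-0.012,-0.246,-0.24,13.5,-0.5],
    [-0.012,-0.246,-0.24,13.5,-0.5],
  ],
)

```text
time: 3.25
eef_pos: [0.4984, 0.1478, 0.259]
tcp_rot: [0.103, 0.995, 0.0, -0.0]
contact_force: [0.7, 0.3, -2.2]
opening: 0.648
finger_force: 28.3
```

Run:
```python
from h import *
K,E=KE("wrist");i=ctrl.read_camera("wrist");cv2.imwrite("pics/w2.png",i[:,:,::-1])
s=ctrl.get_state();print(s["time"],s["eef_pos"],s["tcp_rot"],s["contact_force"],s["opening"])
np.savez("w2.npz",K=K,E=E)
j=np.load("jig.npy");C=np.array([[207,-147,0],[-30,-147,0],[207,0,0],[-30,0,0],[34,-28,41.5]])/1e3
print(proj(C@RS(j[3]).T+j[:3],K,E))
```

```text
3.3 [0.4984 0.1485 0.2591] [ 0.1021  0.9948  0.0002 -0.0002] [ 0.8122 -0.2177 -1.8134] 0.6486438237372695
[[182.8258 297.9309]
 [186.1903  16.6325]
 [340.2797 281.4962]
 [339.3706  52.0653]
 [333.5312  95.3028]]
```

View pics/w2.png

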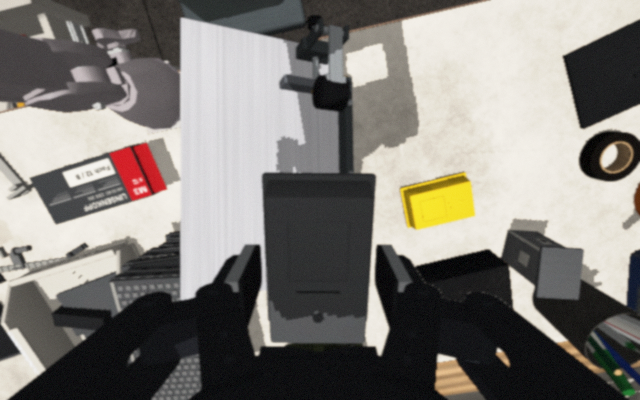

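The view shows the case held straight, the plate's left image edge at column 181, the fence's inner face at about column 340 and the roller at (332,92). That agrees with my jig fit to about 2 mm.

Run:
```python
from h import *
j=np.load("jig.npy");s=ctrl.get_state();Rt=R.from_quat(s["tcp_rot"]).as_matrix()
for y in(-50,-60):
    P=np.array([.148,y/1e3,0])@RS(j[3]).T+j[:3]
    t=P+[0,0,.0268+.0208]   # first contact TCP
    print(y,P,"TCP",t,"shift",Rt.T@(t-s["eef_pos"]))
print("tool y yaw",np.degrees(np.arctan2(Rt[1,1],Rt[0,1])))
```

```text
-50 [0.5268 0.1173 0.1119] TCP [0.5268 0.1173 0.1595] shift [-0.0342 -0.0248  0.0995]
-60 [0.5237 0.1086 0.1158] TCP [0.5237 0.1086 0.1634] shift [-0.0329 -0.0339  0.0957]
tool y yaw 78.28256782151888
```

Emit:
send_rows(
  steps=[
    [-0.02,-0.015,0.02,0,-0.5],
    [-0.034,-0.029,0.045,0,-0.5],
    [-0.034,-0.029,0.07,0,-0.5],
    [-0.034,-0.029,0.085,0,-0.5],
    [-0.034,-0.029,0.09,0,-0.5],
    [-0.034,-0.029,0.09,0,-0.5],
  ],
)

```text
time: 3.9
eef_pos: [0.5257, 0.1137, 0.1688]
tcp_rot: [0.101, 0.995, -0.0, -0.001]
contact_force: [-0.3, -0.3, -2.2]
opening: 0.648
finger_force: 28.3
```

Emit:
send_rows(
  steps=[
    [0,0,0.003,0,-0.5],
    [0,0,0.006,0,-0.5],
    [0,0,0.006,0,-0.5],
  ],
  squeeze=20,
)

```text
time: 4.2
eef_pos: [0.5272, 0.1132, 0.1651]
tcp_rot: [0.102, 0.995, 0.0, 0.002]
contact_force: [-0.7, 1.5, 2.1]
opening: 0.648
finger_force: 28.7
```

Emit:
send_rows(
  steps=[
    [0,0,0.002,0,-0.5],
    [0,0,0.004,0,-0.5],
    [0,0,0.004,0,-0.5],
  ],
)

```text
time: 4.5
eef_pos: [0.5265, 0.1138, 0.1615]
tcp_rot: [0.102, 0.995, 0.001, 0.001]
contact_force: [-4.9, 4.6, 7.4]
opening: 0.643
finger_force: 29.5
```

Run:
```python
from plant import ctrl
s=ctrl.get_state();print(s["eef_pos"],s["contact_force"],s["wrist_torque"])
```

```text
[0.52649336 0.11382604 0.16148466] [-4.93032063  4.56224044  7.35192531] [0.38749391 0.46664865 0.0064046 ]
```

Emit:
send_rows(
  steps=[
    [0,0,0.002,0,-0.5],
    [0,0,0.004,0,-0.5],
    [0,0,0.004,0,-0.5],
  ],
)

```text
time: 4.8
eef_pos: [0.526, 0.1144, 0.1573]
tcp_rot: [0.102, 0.995, 0.002, -0.0]
contact_force: [-5.6, 6.4, 7.2]
opening: 0.649
finger_force: 30.1
```

Run:
```python
from h import *
s=ctrl.get_state();print(s["eef_pos"],s["contact_force"],s["wrist_torque"])
i=ctrl.read_camera("scene");cv2.imwrite("pics/s3.png",cv2.resize(i[120:290,280:440],None,fx=3.5,fy=3.5,interpolation=2)[:,:,::-1])
```

```text
[0.526  0.1144 0.1573] [-5.6353  6.4131  7.2369] [0.7245 0.6458 0.0531]
```

View pics/s3.png

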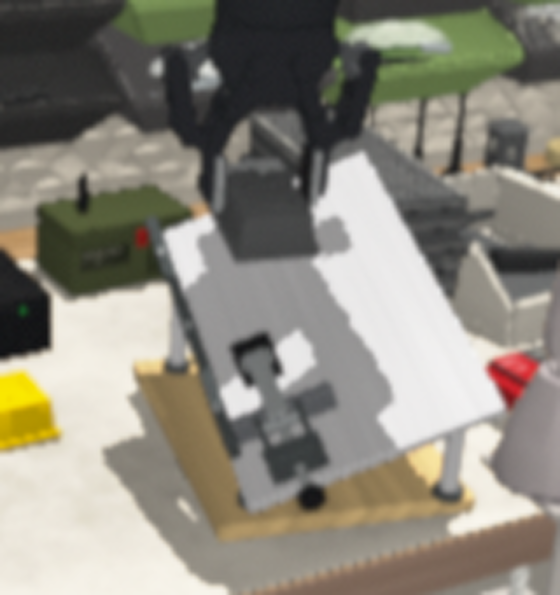

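The case hangs clear of the fence, above the upper plate. The force has levelled off, so the case is pivoting in the pads; I'll continue gently.

Emit:
send_rows(
  steps=[
    [0,0,0.002,0,-0.5],
    [0,0,0.004,0,-0.5],
    [0,0,0.004,0,-0.5],
  ],
)

```text
time: 5.15
eef_pos: [0.5259, 0.1147, 0.1532]
tcp_rot: [0.102, 0.995, 0.002, -0.0]
contact_force: [-5.5, 6.6, 7.0]
opening: 0.649
finger_force: 30.9
```

Emit:
send_rows(
  steps=[
    [0,0,0.002,0,-0.5],
    [0,0,0.002,0,-0.5],
  ],
)

```text
time: 5.35
eef_pos: [0.526, 0.1147, 0.1513]
tcp_rot: [0.102, 0.995, 0.002, -0.0]
contact_force: [-5.2, 6.8, 7.5]
opening: 0.648
finger_force: 31.5
```

Emit:
send_rows(
  steps=[
    [0,0,0,0,0.41],
    [0,0,0,0,0.41],
    [0,0,0,0,0.41],
  ],
)

```text
time: 5.65
eef_pos: [0.5261, 0.1126, 0.1491]
tcp_rot: [0.102, 0.995, -0.0, -0.0]
contact_force: [-1.0, 0.7, -0.2]
opening: 0.705
finger_force: 0.5
```

Run:
```python
from h import *
s=ctrl.get_state();print(s["eef_pos"],s["contact_force"],s["wrist_torque"],s["opening"])
i=ctrl.read_camera("scene");k=ctrl.read_camera("wrist");f=lambda a:cv2.resize(a,(400,480),interpolation=2)
cv2.imwrite("pics/s4.png",np.hstack([f(i[120:290,290:430]),f(k[:,160:493])])[:,:,::-1])
```

```text
[0.5261 0.1126 0.1491] [-0.9594  0.6762 -0.2072] [0.181  0.0026 0.0345] 0.7050745278515546
```

View pics/s4.png

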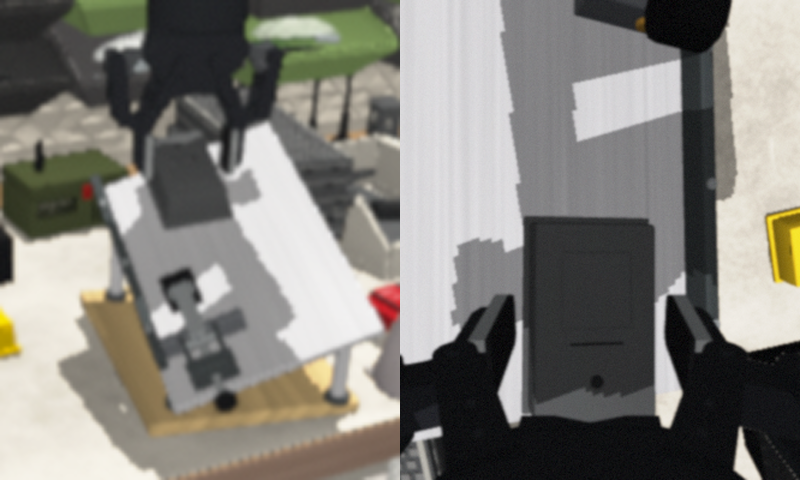

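The case now lies flat and aligned on the plate between the slightly open fingers. Next I draw them straight out.

Emit:
send_rows(
  steps=[
    [0,0,-0.01,0,0.41],
    [0,0,-0.03,0,0.41],
    [0,0,-0.06,0,0.41],
    [0,0,-0.09,0,0.41],
    [0,0,-0.1,0,0.41],
    [0,0,-0.1,0,0.41],
    [0,0,-0.1,0,-1],
    [0,0,-0.1,0,-1],
    [0,0,-0.1,0,-1],
    [0,0,-0.1,0,-1],
  ],
)

```text
time: 6.75
eef_pos: [0.5256, 0.1128, 0.2481]
tcp_rot: [0.102, 0.995, -0.0, -0.001]
contact_force: [0.6, -0.1, 0.9]
opening: 0.024
finger_force: 0.0
```

Run:
```python
from h import *
s=ctrl.get_state();print(s["time"],s["eef_pos"],s["contact_force"],s["opening"])
K,E=KE("wrist");np.savez("w5.npz",K=K,E=E)
k=ctrl.read_camera("wrist");i=ctrl.read_camera("scene")
cv2.imwrite("pics/w5full.png",k[:,:,::-1])
f=lambda a:cv2.resize(a,(400,480),interpolation=2)
cv2.imwrite("pics/s5.png",np.hstack([f(i[120:290,290:430]),f(k[:,160:493])])[:,:,::-1])
j=np.load("jig.npy")
C=np.array([[84+a,-28+b,30] for a,b in((42,28),(42,-28),(-42,-28))]+[[126,-28,17]])/1e3
u=proj(C@RS(j[3]).T+j[:3],K,E);print(u,(u-[160,0])*1.2)
```

```text
6.75 [0.5256 0.1128 0.2481] [ 0.6334 -0.1484  0.8776] 0.023647729334839617
[[390.8351 167.6154]
 [333.5464 163.6101]
 [333.3674  60.42  ]
 [355.4368 167.7037]] [[277.0021 201.1384]
 [208.2557 196.3321]
 [208.0409  72.504 ]
 [234.5241 201.2444]]
```

View pics/s5.png

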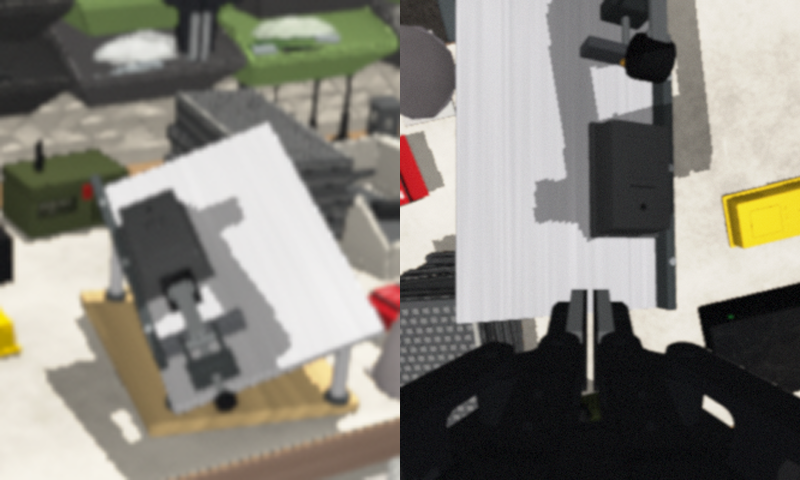

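The case is flat against the fence with its lower end nearing the roller, the wrist crop showing it between rows 120 and 235. I'll check numerically whether it has come to rest.

```bash
cat > prof.py <<'E'
from h import *
def look(n):
    K,E=KE("wrist");k=ctrl.read_camera("wrist");cv2.imwrite(f"pics/{n}.png",k[:,:,::-1]);np.savez(n+".npz",K=K,E=E);return k,K,E
def line(k,K,E,y=-40,z=30):   # brightness along the case's top, slope x
    j=np.load("jig.npy");xs=np.arange(20,200,3);u=proj(np.c_[xs,0*xs+y,0*xs+z]/1e3@RS(j[3]).T+j[:3],K,E)
    g=cv2.cvtColor(k,cv2.COLOR_RGB2GRAY).astype(np.float32)
    return " ".join(f"{x}:{int(v)}" for x,v in zip(xs,cv2.remap(g,u[:,:1].astype(np.float32),u[:,1:].astype(np.float32),1).ravel()))
E
python3 - <<'E'
from prof import *
d=np.load("w5.npz");o=cv2.imread("pics/w5full.png")[:,:,::-1]
print(line(np.ascontiguousarray(o),d["K"],d["E"]))
k,K,E=look("w6");print(line(k,K,E));print(line(k,K,E,z=0,y=-50));k,K,E=look("w7");print(line(k,K,E));print(ctrl.get_state()["time"])
E
```

```text
20:19 23:8 26:11 29:12 32:10 35:10 38:17 41:82 44:210 47:214 50:213 53:212 56:213 59:213 62:212 65:201 68:132 71:126 74:51 77:49 80:48 83:43 86:47 89:47 92:47 95:47 98:48 101:45 104:47 107:46 110:47 113:47 116:45 119:44 122:47 125:46 128:46 131:46 134:48 137:50 140:45 143:46 146:41 149:34 152:69 155:206 158:212 161:212 164:208 167:210 170:210 173:211 176:210 179:211 182:210 185:209 188:210 191:210 194:210 197:208
20:19 23:7 26:8 29:11 32:14 35:17 38:16 41:82 44:213 47:214 50:214 53:214 56:213 59:214 62:214 65:207 68:131 71:124 74:53 77:46 80:48 83:45 86:47 89:47 92:48 95:49 98:46 101:44 104:48 107:43 110:48 113:46 116:46 119:46 122:45 125:50 128:47 131:48 134:47 137:47 140:47 143:46 146:43 149:35 152:70 155:209 158:213 161:209 164:211 167:211 170:210 173:210 176:211 179:212 182:210 185:210 188:211 191:211 194:209 197:209
20:127 23:185 26:209 29:210 32:210 35:208 38:209 41:211 44:209 47:209 50:205 53:201 56:188 59:175 62:156 65:97 68:39 71:37 74:39 77:35 80:37 83:36 86:38 89:38 92:37 95:37 98:35 101:36 104:36 107:38 110:37 113:37 116:37 119:35 122:38 125:40 128:36 131:37 134:37 137:38 140:39 143:38 146:36 149:44 152:147 155:220 158:221 161:219 164:218 167:221 170:218 173:218 176:219 179:219 182:216 185:216 188:216 191:141 194:74 197:72
20:20 23:11 26:9 29:12 32:14 35:14 38:11 41:85 44:212 47:214 50:212 53:214 56:214 59:213 62:214 65:205 68:132 71:125 74:53 77:46 80:47 83:47 86:48 89:46 92:47 95:46 98:45 101:47 104:47 107:46 110:45 113:48 116:45 119:46 122:46 125:47 128:46 131:47 134:47 137:46 140:45 143:50 146:42 149:30 152:73 155:211 158:211 161:212 164:212 167:211 170:213 173:212 176:212 179:211 182:211 185:209 188:210 191:210 194:209 197:209
6.95
```

Run:
```python
from prof import *
k=np.ascontiguousarray(cv2.imread("pics/w7.png"));d=np.load("w7.npz");K,E=d["K"],d["E"]
j=np.load("jig.npy");g=cv2.cvtColor(k,6).astype(np.float32)
def samp(x,y,z):
    u=proj(np.c_[x,y,z]/1e3@RS(j[3]).T+j[:3],K,E).astype(np.float32);return cv2.remap(g,u[:,:1],u[:,1:],1).ravel()
for z in(0,30):
  for x in(78,90,105,120,135,145):
    ys=np.arange(-75,14,3.);print(z,x," ".join(f"{int(v)}" for v in samp(0*ys+x,ys,0*ys+z)))
for y in(-50,-28,-6):
    xs=np.arange(56,80,2.);print("front",y,[int(v) for v in samp(xs,0*xs+y,0*xs+30)]);xs=np.arange(140,162,2.);print("back",y,[int(v) for v in samp(xs,0*xs+y,0*xs+30)])
A=cv2.resize(k[40:220,300:440],None,fx=3,fy=3,interpolation=2)
s=ctrl.read_camera("scene")[:,:,::-1];B=cv2.resize(s[165:265,310:383],(394,540),interpolation=2)
t=cv2.resize(np.ascontiguousarray(s),(1,1))
cv2.imwrite("pics/s8.png",np.hstack([A,B])[:,:799])
```

```text
0 78 129 129 130 124 127 126 64 47 38 39 38 40 42 48 49 49 49 47 49 51 46 47 49 46 44 46 44 43 47 45
0 90 130 134 134 128 128 129 70 47 40 37 38 42 42 50 46 50 47 48 47 47 47 46 46 47 48 44 44 45 44 46
0 105 164 134 134 128 127 132 74 44 38 37 38 39 43 47 48 47 47 48 46 48 45 46 46 44 42 45 44 45 45 43
0 120 132 134 137 129 131 131 86 48 38 35 37 39 43 45 49 46 48 46 48 47 45 44 45 47 45 45 46 44 44 42
0 135 132 136 137 130 131 137 88 46 39 37 37 41 40 45 47 45 48 47 48 47 46 46 46 47 46 45 46 45 43 46
0 145 214 219 222 183 135 130 96 45 39 35 35 37 37 38 39 37 36 33 38 36 35 35 35 34 34 34 32 35 40 61
30 78 126 126 71 55 52 39 40 46 48 45 47 45 49 48 46 46 47 45 46 42 47 45 43 42 105 127 126 122 122 122
30 90 127 115 46 41 38 40 39 43 48 46 47 48 48 46 47 44 50 48 45 46 44 46 43 42 93 122 129 132 128 123
30 105 129 123 48 43 38 40 40 43 50 50 47 46 46 44 45 47 45 46 46 44 44 44 47 53 90 124 124 129 147 217
30 120 131 131 48 42 38 35 39 43 48 49 48 45 45 46 48 43 47 45 47 45 45 45 46 40 146 213 220 226 226 226
30 135 131 134 53 41 35 38 41 42 49 48 45 49 46 47 46 44 46 45 45 43 44 43 44 47 145 223 225 225 226 227
30 145 130 132 55 43 36 39 41 42 49 46 46 47 45 48 47 44 46 46 45 44 47 43 45 63 138 226 227 228 226 223
front -50 [208, 208, 208, 207, 207, 207, 188, 131, 109, 56, 50, 49]
back -50 [49, 45, 47, 47, 32, 37, 66, 188, 216, 215, 217]
front -28 [213, 211, 204, 150, 129, 128, 130, 127, 102, 54, 50, 46]
back -28 [46, 47, 44, 42, 33, 50, 92, 202, 220, 221, 221]
front -6 [43, 45, 43, 43, 42, 43, 44, 42, 44, 41, 42, 42]
back -6 [60, 62, 63, 63, 70, 69, 66, 69, 66, 68, 65]
```

View pics/s8.png

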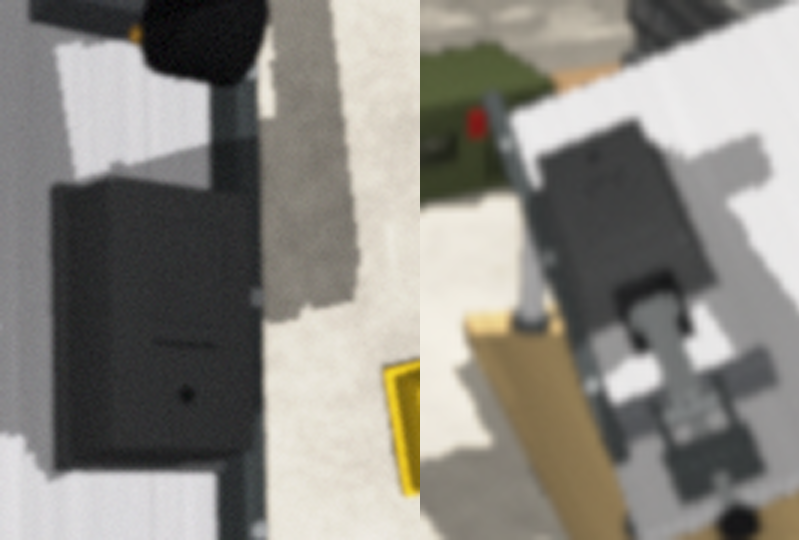

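The case is straight against the fence but stopped about 28 mm short of the roller (centre at x≈111), held only by friction. I'll feel for the plate with closed fingers uphill of it, then nudge it on.

```bash
cat > tgt.py <<'E'
from h import *
j=np.load("jig.npy");Rs=RS(j[3]);jx=R.from_euler("z",j[3],degrees=True).as_matrix()[:,0]
def go(x,y,z,tip=.008):
    s=ctrl.get_state();Rt=R.from_quat(s["tcp_rot"]).as_matrix()
    t=np.array([x,y,z])/1e3@Rs.T+j[:3]+jx*.011+[0,0,tip]
    print("TCP",t,"shift",Rt.T@(t-s["eef_pos"]))
    print("tool dir of slope -x",Rt.T@-Rs[:,0])
E
python3 -c "
from tgt import *
go(172,-28,17);go(172,-28,32)"
```

```text
TCP [0.5634 0.1374 0.1336] shift [-0.0316  0.0316  0.1156]
tool dir of slope -x [ 0.951  -0.0008  0.3092]
TCP [0.5605 0.1442 0.1466] shift [-0.0273  0.0377  0.1026]
tool dir of slope -x [ 0.951  -0.0008  0.3092]
```

Emit:
send_rows(
  steps=[
    [-0.02,0.02,0,0,-1],
    [-0.0316,0.0316,0.03,0,-1],
    [-0.0316,0.0316,0.06,0,-1],
    [-0.0316,0.0316,0.085,0,-1],
    [-0.0316,0.0316,0.098,0,-1],
    [-0.0316,0.0316,0.1,0,-1],
    [-0.0316,0.0316,0.1,0,-1],
  ],
)

```text
time: 7.7
eef_pos: [0.5639, 0.1373, 0.15]
tcp_rot: [0.102, 0.995, 0.0, 0.0]
contact_force: [0.8, 0.5, 0.6]
opening: -0.003
finger_force: 0.0
```

Emit:
send_rows(
  steps=[
    [0,0,0.003,0,-1],
    [0,0,0.006,0,-1],
    [0,0,0.006,0,-1],
  ],
)

```text
time: 8.0
eef_pos: [0.5637, 0.1373, 0.1438]
tcp_rot: [0.102, 0.995, 0.0, 0.0]
contact_force: [0.1, -0.4, -1.0]
opening: 0.002
finger_force: 0.0
```

Emit:
send_rows(
  steps=[
    [0,0,0.003,0,-1],
    [0,0,0.005,0,-1],
    [0,0,0.005,0,-1],
  ],
)

```text
time: 8.3
eef_pos: [0.5632, 0.1373, 0.1379]
tcp_rot: [0.102, 0.995, -0.0, -0.0]
contact_force: [-0.2, -0.8, -0.0]
opening: 0.001
finger_force: 0.0
```

Emit:
send_rows(
  steps=[
    [0.005,0,0.0015,0,-1],
    [0.01,0,0.003,0,-1],
    [0.013,0,0.004,0,-1],
    [0.013,0,0.004,0,-1],
  ],
)

```text
time: 8.7
eef_pos: [0.55, 0.1401, 0.134]
tcp_rot: [0.102, 0.995, -0.0, -0.0]
contact_force: [0.3, -0.7, 0.2]
opening: 0.001
finger_force: 0.0
```

Emit:
send_rows(
  steps=[
    [0.003,0,0.001,0,-1],
    [0.006,0,0.002,0,-1],
    [0.006,0,0.002,0,-1],
  ],
)

```text
time: 9.0
eef_pos: [0.5444, 0.1413, 0.1321]
tcp_rot: [0.102, 0.995, -0.0, -0.0]
contact_force: [-0.4, 0.5, 0.2]
opening: -0.002
finger_force: 0.0
```

Emit:
send_rows(
  steps=[
    [0.003,0,0.001,0,-1],
    [0.005,0,0.0016,0,-1],
    [0.005,0,0.0016,0,-1],
  ],
)

```text
time: 9.3
eef_pos: [0.5396, 0.1423, 0.1305]
tcp_rot: [0.102, 0.995, -0.0, -0.0]
contact_force: [0.6, 0.4, 0.1]
opening: -0.006
finger_force: 0.0
```

Run:
```python
from prof import *
s=ctrl.get_state();print(s["time"],s["eef_pos"],s["contact_force"]@RS(np.load("jig.npy")[3]))
k,K,E=look("w9");print(line(k,K,E));k,K,E=look("w10");print(line(k,K,E))
```

```text
9.3 [0.5396 0.1423 0.1305] [0.5096 0.5009 0.1814]
20:0 23:0 26:0 29:0 32:0 35:0 38:10 41:86 44:125 47:124 50:128 53:126 56:127 59:127 62:126 65:127 68:126 71:48 74:77 77:78 80:69 83:78 86:79 89:79 92:80 95:76 98:78 101:46 104:43 107:46 110:47 113:47 116:46 119:45 122:45 125:45 128:46 131:44 134:47 137:45 140:45 143:47 146:47 149:81 152:72 155:71 158:72 161:72 164:75 167:15 170:14 173:14 176:15 179:13 182:14 185:15 188:16 191:19 194:15 197:16
20:0 23:0 26:0 29:0 32:0 35:0 38:5 41:84 44:125 47:125 50:125 53:128 56:125 59:126 62:127 65:127 68:126 71:46 74:79 77:78 80:68 83:78 86:75 89:78 92:81 95:77 98:78 101:43 104:44 107:45 110:47 113:43 116:43 119:45 122:44 125:47 128:44 131:46 134:47 137:45 140:46 143:43 146:47 149:88 152:71 155:69 158:73 161:71 164:73 167:13 170:13 173:14 176:13 179:11 182:13 185:14 188:18 191:10 194:14 197:12
```

Emit:
send_rows(
  steps=[
    [0.003,0,0.001,0,-1],
    [0.005,0,0.0016,0,-1],
    [0.005,0,0.0016,0,-1],
  ],
)

```text
time: 9.7
eef_pos: [0.5346, 0.1433, 0.1289]
tcp_rot: [0.102, 0.995, -0.0, -0.0]
contact_force: [-0.0, -0.6, 0.7]
opening: -0.003
finger_force: 0.0
```

Emit:
send_rows(
  steps=[
    [0.003,0,0.001,0,-1],
    [0.005,0,0.0016,0,-1],
    [0.005,0,0.0016,0,-1],
  ],
)

```text
time: 10.0
eef_pos: [0.5297, 0.1443, 0.1273]
tcp_rot: [0.102, 0.995, -0.0, -0.0]
contact_force: [-0.2, -0.0, 0.2]
opening: 0.001
finger_force: 0.0
```

Run:
```python
from prof import *
s=ctrl.get_state();print(s["time"],s["eef_pos"],s["contact_force"]@RS(np.load("jig.npy")[3]))
k,K,E=look("w11");print(line(k,K,E));k,K,E=look("w12");print(line(k,K,E))
```

```text
10.0 [0.5297 0.1443 0.1273] [-0.128  -0.1759  0.1779]
20:0 23:0 26:0 29:8 32:12 35:9 38:8 41:43 44:125 47:125 50:124 53:126 56:125 59:76 62:43 65:75 68:76 71:75 74:77 77:77 80:78 83:79 86:78 89:56 92:44 95:45 98:40 101:42 104:32 107:44 110:44 113:44 116:44 119:43 122:47 125:44 128:43 131:46 134:35 137:116 140:71 143:70 146:72 149:69 152:69 155:46 158:16 161:16 164:10 167:14 170:15 173:14 176:14 179:20 182:14 185:14 188:7 191:16 194:9 197:13
20:0 23:0 26:0 29:6 32:9 35:8 38:14 41:40 44:125 47:124 50:125 53:124 56:125 59:80 62:45 65:73 68:75 71:78 74:78 77:77 80:78 83:78 86:76 89:58 92:46 95:44 98:39 101:45 104:36 107:45 110:45 113:46 116:45 119:45 122:42 125:43 128:44 131:44 134:34 137:115 140:71 143:68 146:71 149:70 152:70 155:59 158:14 161:13 164:14 167:14 170:10 173:13 176:16 179:12 182:17 185:12 188:11 191:9 194:11 197:10
```

Emit:
send_rows(
  steps=[
    [0.003,0,0.001,0,-1],
    [0.006,0,0.002,0,-1],
    [0.009,0,0.003,0,-1],
    [0.011,0,0.0036,0,-1],
    [0.011,0,0.0036,0,-1],
  ],
)

```text
time: 10.6
eef_pos: [0.5189, 0.1466, 0.1236]
tcp_rot: [0.102, 0.995, -0.0, -0.0]
contact_force: [0.4, -0.2, 0.5]
opening: -0.002
finger_force: 0.0
```

Run:
```python
from prof import *
s=ctrl.get_state();print(s["time"],s["eef_pos"],s["contact_force"]@RS(np.load("jig.npy")[3]))
k,K,E=look("w13");print(line(k,K,E));k,K,E=look("w14");print(line(k,K,E))
```

```text
10.6 [0.5189 0.1466 0.1236] [ 0.5315 -0.2158  0.2842]
20:9 23:6 26:6 29:7 32:8 35:9 38:7 41:9 44:122 47:97 50:44 53:55 56:74 59:75 62:77 65:77 68:78 71:77 74:75 77:76 80:45 83:43 86:39 89:43 92:31 95:43 98:45 101:45 104:45 107:45 110:44 113:44 116:43 119:45 122:34 125:102 128:68 131:68 134:68 137:68 140:67 143:63 146:12 149:14 152:15 155:14 158:10 161:7 164:14 167:18 170:11 173:11 176:15 179:8 182:15 185:12 188:10 191:14 194:12 197:0
20:10 23:11 26:9 29:8 32:7 35:8 38:9 41:15 44:124 47:96 50:44 53:57 56:75 59:76 62:78 65:77 68:77 71:77 74:77 77:74 80:44 83:44 86:41 89:43 92:32 95:44 98:43 101:43 104:44 107:45 110:46 113:44 116:44 119:45 122:35 125:106 128:68 131:69 134:68 137:70 140:68 143:77 146:13 149:13 152:15 155:14 158:7 161:15 164:15 167:12 170:16 173:15 176:11 179:12 182:10 185:10 188:12 191:12 194:15 197:10
```

Emit:
send_rows(
  steps=[
    [0.002,0,0.0006,0,-1],
    [0.003,0,0.001,0,-1],
    [0.003,0,0.001,0,-1],
  ],
)

```text
time: 11.0
eef_pos: [0.5171, 0.147, 0.1233]
tcp_rot: [0.102, 0.995, 0.0, 0.001]
contact_force: [2.2, -0.1, 0.2]
opening: 0.004
finger_force: 0.9
```

Emit:
send_rows(
  steps=[
    [0.001,0,0.0003,0,-1],
    [0.002,0,0.0006,0,-1],
    [0.002,0,0.0006,0,-1],
  ],
)

```text
time: 11.3
eef_pos: [0.5164, 0.1472, 0.1234]
tcp_rot: [0.102, 0.995, 0.0, 0.003]
contact_force: [4.8, -2.4, 1.1]
opening: -0.004
finger_force: 2.6
```

Emit:
send_rows(
  steps=[
    [0.001,0,0.0003,0,-1],
    [0.002,0,0.0006,0,-1],
    [0.002,0,0.0006,0,-1],
  ],
)

```text
time: 11.6
eef_pos: [0.5149, 0.1476, 0.1232]
tcp_rot: [0.102, 0.995, 0.0, 0.003]
contact_force: [5.0, -1.0, -0.2]
opening: -0.002
finger_force: 2.9
```

Contact with the roller. I'll back off briefly so the case rests there on its own, and check it.

Emit:
send_rows(
  steps=[
    [-0.006,0,-0.002,0,-1],
    [-0.015,0,-0.005,0,-1],
    [-0.015,0,-0.005,0,-1],
    [-0.015,0,-0.005,0,-1],
    [-0.015,0,-0.005,0,-1],
  ],
)

```text
time: 12.1
eef_pos: [0.5267, 0.1449, 0.1262]
tcp_rot: [0.102, 0.995, -0.0, -0.001]
contact_force: [-1.1, -1.0, 1.1]
opening: -0.001
finger_force: 0.0
```

Run:
```python
from prof import *
s=ctrl.get_state();print(s["time"],s["eef_pos"],s["contact_force"]@RS(np.load("jig.npy")[3]))
k,K,E=look("w15");print(line(k,K,E));print(line(k,K,E,y=-12))
j=np.load("jig.npy");g=cv2.cvtColor(k,cv2.COLOR_RGB2GRAY).astype(np.float32)
for x in(60,85,110):
    ys=np.arange(-75,14,3.);u=proj(np.c_[0*ys+x,ys,0*ys+30]/1e3@RS(j[3]).T+j[:3],K,E).astype(np.float32);print(x,cv2.remap(g,u[:,:1],u[:,1:],1).ravel().astype(int).tolist())
```

```text
12.1 [0.5267 0.1449 0.1262] [-0.4968 -1.6187  0.6772]
20:0 23:0 26:8 29:10 32:12 35:10 38:5 41:68 44:87 47:42 50:44 53:42 56:46 59:43 62:62 65:78 68:76 71:76 74:76 77:77 80:77 83:75 86:73 89:27 92:45 95:42 98:45 101:42 104:45 107:44 110:43 113:42 116:43 119:33 122:44 125:126 128:124 131:124 134:123 137:68 140:68 143:67 146:66 149:67 152:31 155:14 158:14 161:14 164:16 167:10 170:14 173:15 176:16 179:11 182:17 185:15 188:13 191:14 194:9 197:15
20:11 23:9 26:4 29:8 32:11 35:8 38:9 41:28 44:38 47:42 50:68 53:67 56:66 59:67 62:69 65:71 68:71 71:67 74:41 77:41 80:41 83:41 86:41 89:42 92:42 95:43 98:41 101:40 104:40 107:40 110:41 113:42 116:38 119:29 122:26 125:29 128:28 131:30 134:26 137:30 140:30 143:29 146:28 149:29 152:26 155:27 158:42 161:15 164:8 167:16 170:11 173:15 176:17 179:17 182:14 185:11 188:14 191:13 194:9 197:13
60 [206, 169, 120, 111, 41, 36, 37, 42, 44, 44, 44, 44, 44, 53, 75, 76, 73, 72, 70, 65, 68, 68, 65, 61, 147, 143, 120, 117, 120, 118]
85 [211, 204, 205, 120, 45, 33, 36, 40, 44, 78, 79, 78, 76, 57, 42, 43, 45, 42, 43, 45, 41, 41, 40, 36, 69, 115, 118, 120, 122, 117]
110 [218, 206, 207, 209, 44, 34, 36, 40, 45, 44, 45, 45, 44, 41, 42, 42, 43, 47, 42, 42, 43, 41, 40, 38, 52, 121, 196, 210, 218, 217]
```

It rests straight against the fence at the roller (centre x≈83). Now I push it in.

Emit:
send_rows(
  steps=[
    [0.006,0,0.002,0,-1],
    [0.012,0,0.0039,0,-1],
    [0.015,0,0.0049,0,-1],
    [0.016,0,0.0052,0,-1],
    [0.017,0,0.0055,0,-1],
    [0.018,0,0.0058,0,-1],
    [0.018,0,0.0058,0,-1],
  ],
)

```text
time: 12.85
eef_pos: [0.5094, 0.1485, 0.1208]
tcp_rot: [0.102, 0.995, -0.0, -0.0]
contact_force: [2.9, -0.3, 0.3]
opening: -0.002
finger_force: 1.7
```

Emit:
send_rows(
  steps=[
    [0.001,0,0.0003,0,-1],
    [0.002,0,0.0006,0,-1],
    [0.002,0,0.0006,0,-1],
  ],
)

```text
time: 13.15
eef_pos: [0.5073, 0.1489, 0.1201]
tcp_rot: [0.102, 0.995, -0.0, -0.0]
contact_force: [3.1, -0.9, 1.4]
opening: -0.001
finger_force: 1.5
```

Emit:
send_rows(
  steps=[
    [0.001,0,0.0003,0,-1],
    [0.002,0,0.0006,0,-1],
    [0.002,0,0.0006,0,-1],
  ],
)

```text
time: 13.45
eef_pos: [0.5054, 0.1493, 0.1195]
tcp_rot: [0.102, 0.995, -0.0, -0.0]
contact_force: [2.0, -1.5, 0.9]
opening: -0.003
finger_force: 1.5
```

Emit:
send_rows(
  steps=[
    [0.001,0,0.0003,0,-1],
    [0.0015,0,0.0005,0,-1],
    [0.0015,0,0.0005,0,-1],
  ],
)

```text
time: 13.75
eef_pos: [0.5041, 0.1496, 0.1192]
tcp_rot: [0.102, 0.995, -0.0, -0.0]
contact_force: [2.7, -1.9, 0.5]
opening: 0.004
finger_force: 1.6
```

Emit:
send_rows(
  steps=[
    [0.001,0,0.0003,0,-1],
    [0.0015,0,0.0005,0,-1],
    [0.0015,0,0.0005,0,-1],
  ],
)

```text
time: 14.05
eef_pos: [0.5026, 0.1499, 0.1187]
tcp_rot: [0.102, 0.995, -0.0, -0.0]
contact_force: [2.1, -1.0, 0.6]
opening: 0.002
finger_force: 1.6
```

Emit:
send_rows(
  steps=[
    [0.001,0,0.0003,0,-1],
    [0.002,0,0.0006,0,-1],
    [0.003,0,0.001,0,-1],
    [0.003,0,0.001,0,-1],
  ],
)

```text
time: 14.45
eef_pos: [0.4996, 0.1505, 0.1176]
tcp_rot: [0.102, 0.995, -0.0, -0.0]
contact_force: [3.3, -2.3, 0.8]
opening: -0.001
finger_force: 1.6
```

Emit:
send_rows(
  steps=[
    [0.001,0,0.0003,0,-1],
    [0.002,0,0.0006,0,-1],
    [0.003,0,0.001,0,-1],
    [0.003,0,0.001,0,-1],
  ],
)

```text
time: 14.85
eef_pos: [0.4971, 0.151, 0.1169]
tcp_rot: [0.102, 0.995, -0.0, 0.0]
contact_force: [4.6, -2.1, 1.3]
opening: -0.003
finger_force: 2.3
```

Emit:
send_rows(
  steps=[
    [0.001,0,0.0003,0,-1],
    [0.0015,0,0.0005,0,-1],
    [0.0015,0,0.0005,0,-1],
  ],
)

```text
time: 15.15
eef_pos: [0.4966, 0.1512, 0.1169]
tcp_rot: [0.102, 0.995, -0.0, 0.002]
contact_force: [5.0, -3.5, 1.7]
opening: -0.001
finger_force: 3.1
```

Emit:
send_rows(
  steps=[
    [0.0005,0,0.0002,0,-1],
    [0.001,0,0.0003,0,-1],
    [0.001,0,0.0003,0,-1],
  ],
)

```text
time: 15.45
eef_pos: [0.4965, 0.1512, 0.117]
tcp_rot: [0.102, 0.995, -0.0, 0.003]
contact_force: [7.1, -4.0, 1.7]
opening: -0.005
finger_force: 3.9
```

Emit:
send_rows(
  steps=[
    [0.0006,0,0.0002,0,-1],
    [0.0006,0,0.0002,0,-1],
  ],
)

```text
time: 15.65
eef_pos: [0.4964, 0.1513, 0.1172]
tcp_rot: [0.102, 0.995, -0.0, 0.003]
contact_force: [6.9, -4.3, 1.7]
opening: 0.003
finger_force: 4.2
```

Emit:
send_rows(
  steps=[
    [0.0006,0,0.0002,0,-1],
    [0.0006,0,0.0002,0,-1],
    [0.0006,0,0.0002,0,-1],
  ],
)

```text
time: 15.95
eef_pos: [0.4963, 0.1514, 0.1173]
tcp_rot: [0.102, 0.995, 0.0, 0.004]
contact_force: [8.7, -3.8, 2.4]
opening: -0.003
finger_force: 4.6
```

Run:
```python
from prof import *
s=ctrl.get_state();print(s["contact_force"]@RS(np.load("jig.npy")[3]))
k,K,E=look("w20");print(line(k,K,E));s=ctrl.get_state();print(s["contact_force"]@RS(np.load("jig.npy")[3]))
```

```text
[ 9.5932 -1.5245 -1.281 ]
20:7 23:8 26:7 29:9 32:12 35:10 38:12 41:20 44:78 47:78 50:77 53:42 56:44 59:44 62:44 65:46 68:39 71:43 74:44 77:43 80:46 83:47 86:45 89:43 92:45 95:45 98:42 101:60 104:69 107:71 110:70 113:71 116:69 119:71 122:16 125:11 128:14 131:15 134:13 137:11 140:14 143:15 146:17 149:15 152:14 155:7 158:16 161:15 164:15 167:12 170:13 173:13 176:0 179:0 182:0 185:0 188:0 191:0 194:0 197:0
[ 8.9865 -1.1009 -2.3645]
```

Emit:
send_rows(
  steps=[
    [0,0,0,0,-1],
    [0,0,0,0,-1],
    [0,0,0,0,-1],
    [0,0,0,0,-1],
    [0,0,0,0,-1],
    [0,0,0,0,-1],
    [0,0,0,0,-1],
  ],
)

```text
time: 16.7
eef_pos: [0.4964, 0.1514, 0.1173]
tcp_rot: [0.102, 0.995, 0.0, 0.004]
contact_force: [8.9, -5.0, 1.7]
opening: 0.0
finger_force: 4.6
```

Held steady at about 9 N. I withdraw uphill along the slope, then up.

Emit:
send_rows(
  steps=[
    [-0.004,0,-0.0013,0,-1],
    [-0.01,0,-0.0033,0,-1],
    [-0.02,0,-0.007,0,-1],
    [-0.025,0,-0.03,0,-1],
    [-0.025,0,-0.07,0,-1],
    [-0.025,0,-0.11,0,-1],
    [-0.025,0,-0.12,0,-1],
    [-0.025,0,-0.12,0,-1],
    [-0.025,0,-0.12,0,-1],
  ],
)

```text
time: 17.6
eef_pos: [0.5168, 0.1468, 0.2337]
tcp_rot: [0.102, 0.995, -0.0, -0.002]
contact_force: [-0.0, 1.2, -0.2]
opening: 0.005
finger_force: 0.0
```

Run:
```python
from prof import *
s=ctrl.get_state();print(s["time"],s["contact_force"])
k,K,E=look("w21");print(line(k,K,E))
for y in(-50,-10):
    print(line(k,K,E,y=y)[160:])
j=np.load("jig.npy");g=cv2.cvtColor(k,cv2.COLOR_RGB2GRAY).astype(np.float32)
for x in(55,75,95):
    ys=np.arange(-75,14,3.);u=proj(np.c_[0*ys+x,ys,0*ys+30]/1e3@RS(j[3]).T+j[:3],K,E).astype(np.float32);print(x,cv2.remap(g,u[:,:1],u[:,1:],1).ravel().astype(int).tolist())
```

```text
17.6 [-0.0285  1.1786 -0.1942]
20:13 23:7 26:12 29:11 32:13 35:11 38:13 41:30 44:43 47:42 50:44 53:43 56:43 59:43 62:43 65:43 68:40 71:42 74:43 77:43 80:43 83:44 86:44 89:43 92:44 95:43 98:38 101:31 104:32 107:53 110:124 113:124 116:122 119:123 122:124 125:136 128:144 131:202 134:206 137:207 140:205 143:206 146:207 149:208 152:207 155:208 158:207 161:208 164:206 167:191 170:65 173:64 176:69 179:68 182:68 185:66 188:64 191:64 194:63 197:90
1 101:29 104:33 107:48 110:122 113:124 116:123 119:125 122:177 125:205 128:207 131:206 134:207 137:206 140:207 143:209 146:207 149:207 152:206 155:207 158:208 161:207 164:206 167:205 170:206 173:205 176:69 179:17 182:20 185:22 188:31 191:36 194:38 197:13
 101:32 104:29 107:31 110:31 113:28 116:33 119:33 122:30 125:30 128:28 131:28 134:30 137:42 140:45 143:44 146:44 149:46 152:46 155:45 158:44 161:44 164:44 167:43 170:40 173:43 176:42 179:35 182:17 185:15 188:15 191:10 194:18 197:14
55 [199, 198, 194, 73, 51, 35, 37, 43, 45, 46, 41, 44, 41, 59, 75, 74, 73, 73, 73, 63, 41, 43, 40, 37, 63, 110, 116, 117, 118, 118]
75 [198, 199, 196, 77, 60, 48, 37, 40, 41, 44, 44, 45, 43, 44, 44, 44, 41, 38, 42, 42, 40, 43, 38, 35, 56, 119, 121, 121, 120, 119]
95 [199, 201, 198, 82, 65, 59, 47, 38, 45, 43, 43, 42, 43, 43, 44, 44, 42, 43, 43, 44, 42, 41, 42, 36, 48, 113, 112, 112, 113, 116]
```

```bash
python3 -c "
from plant import ctrl
print(ctrl.sign_off())"
```

```text
the job is handed in; nothing more can be done
None
```

I handed the job in: the relay case is seated against the end stop (centre at x ≈ 62 mm), pushed at about 9 N for 0.7 s with the fingers then withdrawn, but it did not slide all the way by itself. It stopped about 28 mm short of the roller, so I nudged it there with closed fingers, then backed off and checked it rested there on its own before pushing it in.

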